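# Tighten the bar clamp that is still open

### The arm

A 6-joint arm with a two-finger parallel gripper is mounted at the origin on a cart in front of the work surface, level with it; the furniture and walls round the work are solid. World frame = base frame: x ahead of the robot, y to its left, z up, the work surface at z = 0. Lengths are in m, angles in rad, forces in N, time in s.
With the tool pointing down it reaches from about 0.35 to 0.85 m from the base axis. Payload 8.1 kg.
Tool frame: the origin (TCP) lies midway between the tips of the shut fingers; the grasp point (between the pads) lies 19 mm behind it (robot.grip_point_offset is the distance from the TCP to the grasp point, in m); z points along the fingers, y is the line along which they close (so a half turn about z gives the same grasp; the last joint's range is limited). The gripper opens to 93 mm and grips with 3 to 60 N. Pads are 15 mm wide; open, the fingers measure 128 mm over their backs; the gripper's body (75 mm by 188 mm) begins 65 mm behind the grasp point.
Start: joints at [-0.085, 0.13, 1.488, -0, 1.523, -0.085], TCP at [0.6, 0, 0.198] pointing down, gripper open.
Joint ranges: [-2.96, 2.96], [-0.89, 2.26], [0.02, 2.5], [-1.34, 4.48], [0, 2.73], [-2.66, 2.66]. Speed limits (rad/s): [2.39, 2.39, 2.79, 3.14, 3.14, 3.14].

### API

Orientations are given as a rotation vector (axis times angle).
In Python, from plant import robot, read_camera, job gives the robot as it stands.
- The arm moves only by the shell command python3 -m inch 'ROWS' [FORCE]. ROWS is JSON, one flat list of numbers, 5 for each row, row after row: the shift along the world's x, y, z in mm, then the turn about the world's z in degrees, then the opening in per cent of the stroke, from 0 (shut) to 100 (fully open). In form: [dx, dy, dz, yaw, hand, dx, dy, dz, yaw, hand, ...]. A call has 1 to 10 rows; each row is the pose to reach, as a shift and turn from the pose commanded when the call began; what a row does not reach only later rows make up. A row lasts 1/12 s, in which the tool goes at most 41.7 mm and 7.16 degrees, less where a joint would pass 70% of its speed; a pose out of reach is approached as far as the arm can. A call with a gripper value outside its range is refused whole. The fingers move at their own pace and stop on an object; FORCE is the grip in N (left out, the last holds). Time passes only in rows, so rows that repeat a pose let the fingers close. It gives the time, the measured TCP pose, the force, the opening and the grip force at its end, in the units of the state.
- robot.read_state(): the state, without advancing time (a new reading comes with each control period).
- read_camera(name): name is "scene" or "side" or "wrist"; returns a dict with "image" (480x640x3 uint8, blue, green, red), "K" (3x3 intrinsics, pixels), "extrinsics" (4x4, takes a point from world to camera coordinates); the wrist camera has in their place "mount" (4x4, takes a point from camera to tool coordinates, whose origin is the TCP and whose axes are the flange's). Camera axes: x right, y down, z forward; pixel columns grow to the right and rows downward; lengths in m; the calibration is good to about 2 mm. A picture is of the moment at which its call begins: read the wrist's pose just before it. There is no depth.
- job.close_job(): hands the job in; it is judged then, once.
The state is a dict: "t": time; "q": joint angles; "dq": joint speeds; "joint_torque": joint torques, N m; "tool_pos": TCP position; "orientation": TCP orientation; "force": force on the tool from outside, world axes, zero at the start; "wrist_torque": the same for the moment, N m; "opening": finger opening in m; "gripper_force": force on a finger pad.
Only numpy, scipy, OpenCV 4.12 (cv2) and the standard library are available. Lean on these libraries where they do the work, as an engineer would, in place of code of your own. Each camera call takes 0.05 s, during which the arm holds its last target. There are 200 camera calls.

### The job

Two gift boxes with freshly glued seams lie in two one-hand bar clamps; one clamp is already tight on its box, the other still has a clear gap between its push pad and its box. Leave the tight clamp alone; on the open one squeeze and let go of the spring trigger again and again, until the pad presses firmly on the box with its spring stem pushed in by several millimetres, but do not pump on after that or the box is crushed. Work only through the trigger (do not push the pad, the rod or the boxes by hand), disturb nothing else, and finish while holding the trigger squeezed home against its grip.

Things in the scene. Friction and masses are not known exactly. Their poses are not given: they have to be found in the camera images.
- clamp_a: One of two identical one-hand bar clamps fixed on low feet, left or right. Wooden base 282 x 70 x 10 mm. Origin on the base's underside (5 mm above the worktop) on its centre line, 130 mm from its near end; x runs along the rod from handle to fixed jaw (away from the robot), z up. Grey body x -79 to -5 mm, 45 mm wide, top z 72 mm; on it a fixed grip post and, in front of it, the trigger.
- clamp_b: The other clamp, identical in build to clamp_a. Which of the two is the open one must be read from the gap between pad and box.
- grip_a (a point): Where to squeeze clamp_a, from above, fingers closing along the clamp's x: at (-51, 0, 98) mm in its frame, midway between post's rear and trigger's front when squeezed home (27 mm over both). At rest the trigger's top leans to 32 mm in front of this point, so fingers centred here must open over 66 mm to go down round both and to let the trigger out fully. Post top at z 118 mm.
- grip_b (a point): The same point of clamp_b.
- trigger_a (a joint): Trigger of clamp_a, rad: 0 at rest, leaning forward; 0.36 squeezed home, upright. 9 mm thick, 20 mm wide, pivot at (-42, 0, 65) mm in the clamp, 52 mm long. Springs back when let go. Squeezing takes 12 to 20 N. Each full squeeze feeds the rod one 7 mm tooth (the first one 3 to 11 mm); the rod stays put when the trigger is let go. The next tooth is caught only if it is let out (nearly) fully.
- trigger_b (a joint): The same for clamp_b's trigger.
- rod_a (a joint): How far clamp_a's toothed push rod has been fed out towards the jaw, m (0 to 0.072). With the pad's spring stem unpressed, the pad's face is at x = 22 mm + this value in the clamp's frame.
- rod_b (a joint): The same for clamp_b's rod.
- pad_a: Round push pad of clamp_a, 28 mm across, on a spring stem at the rod's front. Origin at the centre of its front face, 35 mm above the worktop; x along the clamp's x. The stem yields back into the rod by up to 22 mm, 0.5 N per mm; pushed in by = rod value + 22 mm - pad's x in the clamp's frame. 3 to 15 mm is a firm press; 16 mm is too much.
- pad_b: The same for clamp_b.
- tail_a: Black knob, 16 mm across, at the rear end of clamp_a's rod; not to be pushed.
- tail_b: The same for clamp_b.
- box_a: Plain dark gift box, 66 x 66 x 34 mm, loose on clamp_a's base; origin at the centre of its underside, sides along the clamp's axes. It stands against the fixed jaw (face at x = 136 mm in the clamp's frame), so its side facing the pad is at about x = 70 mm there.
- box_b: The same kind of box in clamp_b.
- wrapped_bar: Bystander: wrapped chocolate bar, 36 x 95 x 9 mm, lying flat behind the scale; origin at the centre of its underside.
Mind the look-alikes: they are no part of the job. What is shaped like the box_a but yellow is not meant.

How it is judged:
By the outcome, as a careful person would: the job done as asked, in the order asked, and still so for the second after the job is handed in, while the arm keeps its last pose, push and grip.
It also fails if it takes over 48 s, if anything falls off the work surface, if the arm or the gripper's body presses on something with over 40 N, if the wrist force passes 120 N, or if a joint passes its speed limit or range.

## Working session

There is one attempt and no reset: what is moved stays moved. The work goes in short steps, Python scripts to look and compute and a shell command to move; the robot and the scene stay as the last step left them, time stands still between calls to the robot, and variables do not carry over. Pictures are saved under pics/ and viewed, at most 10 in all, crops included, and the job is handed in when it is done.

```bash
mkdir -p pics; cat > h.py <<'E'
from plant import robot, read_camera, job
import numpy as np, cv2
def ray(c,u,v,z):
    K=np.array(c["K"]);E=np.array(c["extrinsics"]);R,t=E[:3,:3],E[:3,3]
    d=R.T@np.linalg.inv(K)@[u,v,1];o=-R.T@t
    return o+d*(z-o[2])/d[2]
def proj(c,p):
    E=np.array(c["extrinsics"]);q=np.array(c["K"])@(E[:3,:3]@np.array(p)+E[:3,3]);return q[:2]/q[2]
E
python3 - <<'E'
from h import *
import pickle
for n in("scene","side"):
    c=read_camera(n);cv2.imwrite(f"pics/{n}.png",c["image"]);pickle.dump(c,open(n+".pkl","wb"));
    E=np.array(c["extrinsics"]);print(n,-E[:3,:3].T@E[:3,3],E[2,:3])
s=robot.read_state();print(s["t"],s["tool_pos"],s["orientation"],s["opening"])
E
```

```text
scene [-0.52144558  0.79319715  0.89892422] [ 0.63432412 -0.56566494 -0.52693082]
side [ 0.34866375 -1.37192368  1.12196922] [ 0.0810466   0.77455496 -0.62729265]
0.1 [5.99453311e-01 8.26981761e-05 1.97000090e-01] [-2.22050242e+00 -2.22056824e+00  1.65502033e-03] 0.09293110281796932
```

View pics/scene.png

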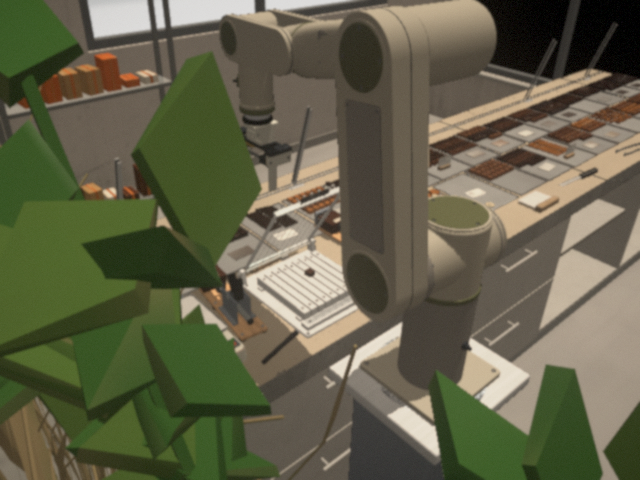

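View pics/side.png

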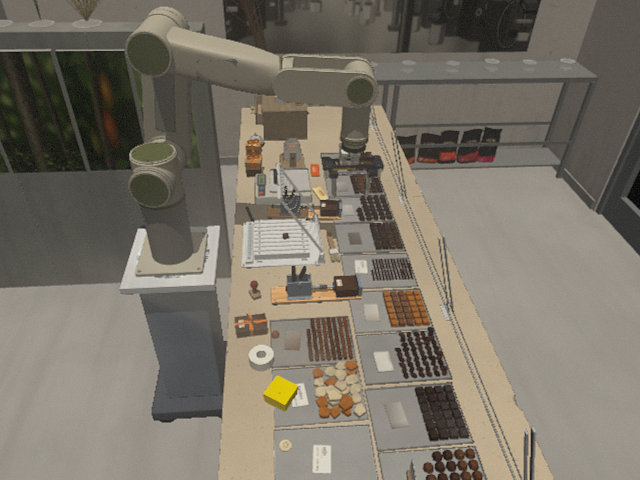

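The side view shows the two clamps at about (315,288) on the right and (305,210) on the left, each with a dark box. The yellow box at (280,392) is the look-alike. I'll enlarge both clamps to see which one has the gap.

```bash
python3 - <<'E'
from h import *
i=cv2.imread("pics/side.png")
a=cv2.resize(i[180:230,250:365],(800,348),interpolation=cv2.INTER_CUBIC);b=cv2.resize(i[258:310,262:372],(800,378),interpolation=cv2.INTER_CUBIC)
o=np.vstack([a,b]);o=cv2.resize(o,(661,600));cv2.imwrite("pics/crop.png",o)
import pickle
c=pickle.load(open("side.pkl","rb"))
for uv in((315,288),(305,210)):print(ray(c,*uv,0.03))
E
```

```text
[ 0.4678717  -0.23561015  0.03      ]
[0.4670054  0.18997848 0.03      ]
```

View pics/crop.png

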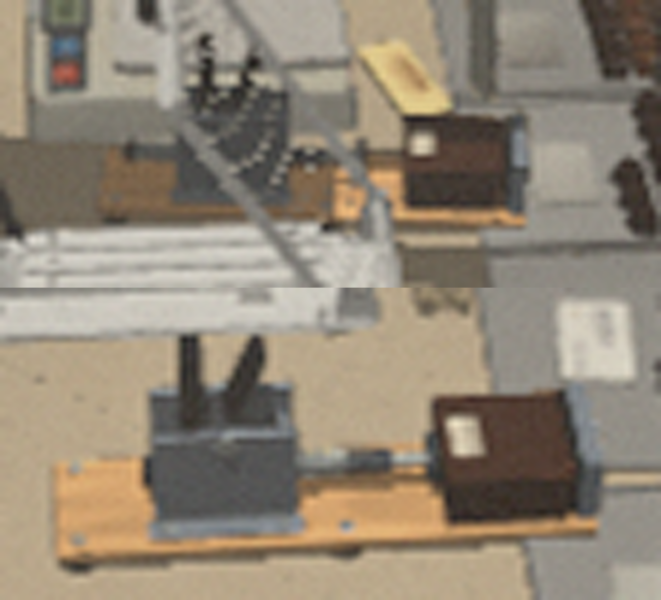

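The upper (left) clamp is the open one: its pad, near crop (315,158), is well short of the box side at (405,160), and its tail knob sticks out behind. The lower (right) clamp's pad touches its box at (435,460), so it is tight. A raised wire frame (cutter) stands in front of the left clamp, so I'll locate both.

```bash
python3 - <<'E'
from h import *
import pickle
c=pickle.load(open("side.pkl","rb"))
s=5.75
f=lambda x,y:(250+x/s,180+y/s)
P=ray(c,*f(98,208),.015);Q=ray(c,*f(525,224),.015);print(P,Q,np.linalg.norm(P-Q))
print("box top-near corners",[ray(c,*f(*p),.049).round(3) for p in((407,160),(505,165))])
print("frame lower end if z=.05,.15",[ray(c,*f(380,200),z).round(3) for z in(.05,.1,.15)])
w=read_camera("wrist");cv2.imwrite("pics/w0.png",w["image"]);print(w["K"],w["mount"])
E
```

```text
[0.32348728 0.17963809 0.015     ] [0.60020234 0.14489916 0.015     ] 0.27888710563385066
box top-near corners [array([0.525, 0.173, 0.049]), array([0.588, 0.164, 0.049])]
frame lower end if z=.05,.15 [array([0.503, 0.128, 0.05 ]), array([0.496, 0.058, 0.1  ]), array([ 0.489, -0.012,  0.15 ])]
[[375.60649798   0.         314.65539003]
 [  0.         375.60649798 236.57009572]
 [  0.           0.           1.        ]] [[-4.20900524e-04 -9.68930414e-01 -2.47333126e-01  6.87491820e-02]
 [ 9.99999783e-01 -5.33331064e-04  3.87575483e-04 -8.36157424e-04]
 [-5.07444113e-04 -2.47332909e-01  9.68930428e-01 -1.88355163e-01]
 [ 0.00000000e+00  0.00000000e+00  0.00000000e+00  1.00000000e+00]]
```

View pics/w0.png

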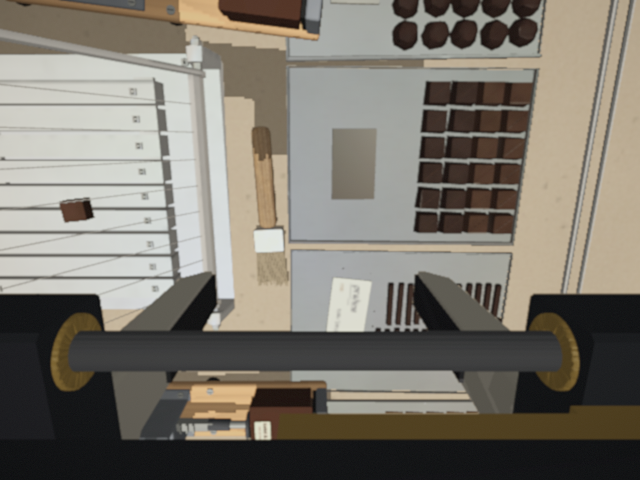

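The wrist view looks down, with image right = +x and image up = +y. It shows the cutter hinge line at u≈205 and the left clamp's near part at (200,410) under the gripper. I'll triangulate the raised cutter frame before routing past it.

```bash
python3 - <<'E'
from h import *
import pickle
c=pickle.load(open("side.pkl","rb"))
def rd(c,u,v):
    K=np.array(c["K"]);E=np.array(c["extrinsics"]);R=E[:3,:3];return -R.T@E[:3,3],R.T@np.linalg.inv(K)@[u,v,1]
for n,uv in(("nearhinge",(324,253)),("farhinge",(317,215))):
    print(n,[ray(c,*uv,z).round(3) for z in(.03,.05,.07)])
for y in(.13,-.1):
  for uv in((279,165),(281,199)):
    o,d=rd(c,*uv);print(y,uv,(o+d*(y-o[1])/d[1]).round(3))
a=c["image"][150:270,230:350];s=pickle.load(open("scene.pkl","rb"))["image"][170:300,190:360]
cv2.imwrite("pics/fr.png",np.hstack([cv2.resize(a,(400,400),interpolation=3),cv2.resize(s,(400,400),interpolation=3)]))
E
```

```text
nearhinge [array([ 0.513, -0.067,  0.03 ]), array([ 0.51 , -0.091,  0.05 ]), array([ 0.507, -0.115,  0.07 ])]
farhinge [array([0.509, 0.155, 0.03 ]), array([0.506, 0.127, 0.05 ]), array([0.503, 0.099, 0.07 ])]
0.13 (279, 165) [0.373 0.13  0.261]
0.13 (281, 199) [0.377 0.13  0.123]
-0.1 (279, 165) [ 0.369 -0.1    0.393]
-0.1 (281, 199) [ 0.372 -0.1    0.276]
```

View pics/fr.png

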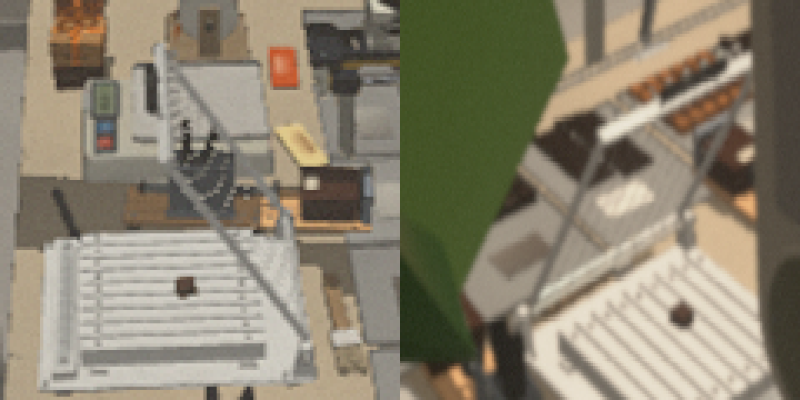

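```bash
python3 -m inch '[0,40,40,0,100,0,70,80,0,100,-20,100,110,-3,100,-60,130,150,-7,100,-100,140,150,-7,100,-140,140,150,-7,100,-180,140,150,-7,100,-180,140,150,-7,100]' && python3 - <<'E'
from h import *
import pickle
s=robot.read_state();w=read_camera("wrist");w["s"]=s;cv2.imwrite("pics/w1.png",w["image"]);pickle.dump(w,open("w1.pkl","wb"))
E
```

```text
t: 0.82
tool_pos: [0.4177, 0.1408, 0.3487]
orientation: [2.351, 2.083, 0.002]
force: [-0.5, -0.5, -0.1]
opening: 0.0931
gripper_force: 0.0
```

View pics/w1.png

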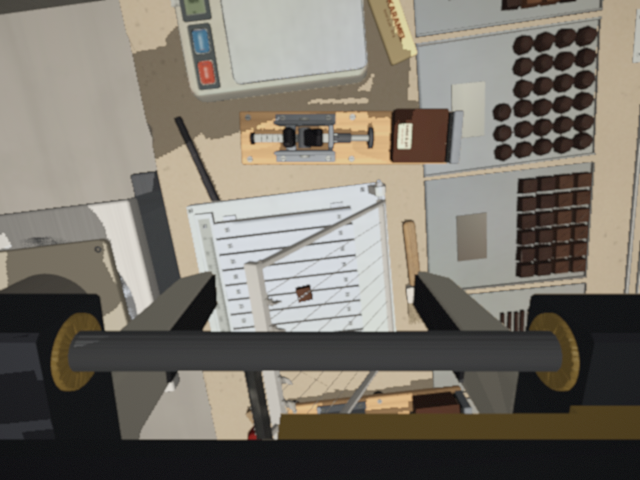

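The wrist view shows the open clamp unobstructed. Its base runs from (241,138) forward, the post top is at about (289,137), the trigger top at (312,137), the pad at (373,135), and the box's near edge at about (391,135), so the gap is clear. The frame is well to the near side.

```bash
cat >> h.py <<'E'
from scipy.spatial.transform import Rotation as Ro
def wr(w,u,v,z):
    s=w["s"];T=np.eye(4);T[:3,:3]=Ro.from_rotvec(s["orientation"]).as_matrix();T[:3,3]=s["tool_pos"]
    return ray({"K":w["K"],"extrinsics":np.linalg.inv(T@np.array(w["mount"]))},u,v,z)
E
python3 - <<'E'
from h import *
import pickle
w=pickle.load(open("w1.pkl","rb"))
for n,u,v,z in(("base NL",242,112,.015),("base NR",241,163,.015),("base R far",455,163,.015),("post",289,137,.123),("trig",312,137,.12),("pad",373,135,.035),("padtop",373,135,.049),("box",392,135,.049),("boxend",449,135,.049),("jawtop?",455,135,.05),("bodyrear",276,138,.077),("bodyfront",335,138,.077),("bodyL",305,116,.077),("bodyR",305,161,.077),("frametop",252,265,.261),("hinge",381,188,.05)):
    print(n,wr(w,u,v,z).round(4))
print(w["s"]["t"])
E
```

```text
base NL [0.3348 0.2573 0.015 ]
base NR [0.3223 0.192  0.015 ]
base R far [0.6126 0.1566 0.015 ]
post [0.3989 0.2162 0.123 ]
trig [0.4232 0.2133 0.12  ]
pad [0.5013 0.2071 0.035 ]
padtop [0.4992 0.2071 0.049 ]
box [0.5229 0.2043 0.049 ]
boxend [0.5939 0.1956 0.049 ]
jawtop? [0.601  0.1947 0.05  ]
bodyrear [0.3806 0.2177 0.077 ]
bodyfront [0.4499 0.2093 0.077 ]
bodyL [0.4178 0.2382 0.077 ]
bodyR [0.4113 0.187  0.077 ]
frametop [0.366  0.1224 0.261 ]
hinge [0.5038 0.1398 0.05  ]
0.8167
```

```bash
python3 -m inch '[-6,36,0,-7,100]' >/dev/null; echo skip yaw check
```

```text
skip yaw check
```

Yaw is relative to the start of each call, so that row added 7° too much; I'll turn it back while descending.

```bash
python3 -m inch '[-6,36,0,7,100,-6,36,-40,7,100,-6,36,-80,7,100,-6,36,-120,7,100,-6,36,-160,7,100,-6,36,-195,7,100,-6,36,-195,7,100]' && python3 - <<'E'
from h import *
import pickle
s=robot.read_state();w=read_camera("wrist");w["s"]=s;cv2.imwrite("pics/w2.png",w["image"]);pickle.dump(w,open("w2.pkl","wb"))
R=Ro.from_rotvec(s["orientation"]).as_matrix();print(np.degrees(np.arctan2(R[1,1],R[0,1])))
E
```

```text
t: 1.53
tool_pos: [0.4035, 0.2064, 0.1446]
orientation: [-2.336, -2.093, 0.019]
force: [-1.2, -0.1, -0.3]
opening: 0.0929
gripper_force: 0.0
-6.276774351922663
```

View pics/w2.png

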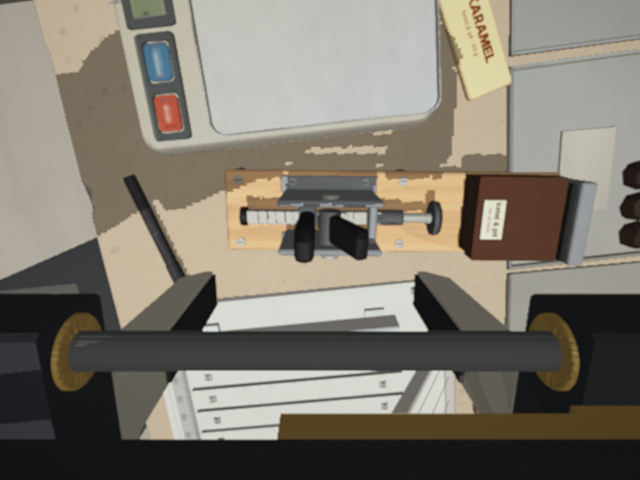

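The pads are near v≈275. The post top is at about (305,245), the trigger top at (348,243), the pad at (436,218) and the box near edge at (466,215). I'll refine from these.

```bash
python3 - <<'E'
from h import *
import pickle
w=pickle.load(open("w2.pkl","rb"))
for n,u,v,z in(("NL",228,171,.015),("NR",228,250,.015),("posttop",305,241,.123),("trig",351,240,.115),("bodyL",330,190,.077),("bodyR",330,254,.077),("bodyRear",280,250,.077),("bodyFront",381,252,.077),("padface",441,217,.035),("boxbottomface",463,217,.02),("boxtop",467,217,.049)):print(n,wr(w,u,v,z).round(4))
s=robot.read_state();print(s["t"],s["tool_pos"])
E
```

```text
NL [0.3338 0.2576 0.015 ]
NR [0.3222 0.1894 0.015 ]
posttop [0.3982 0.2193 0.123 ]
trig [0.4252 0.2148 0.115 ]
bodyL [0.4162 0.2409 0.077 ]
bodyR [0.4117 0.1955 0.077 ]
bodyRear [0.3767 0.2023 0.077 ]
bodyFront [0.4478 0.1932 0.077 ]
padface [0.5035 0.2039 0.035 ]
boxbottomface [0.5265 0.1983 0.02  ]
boxtop [0.5189 0.2051 0.049 ]
1.5833 [0.4054892  0.20709148 0.14900188]
```

```bash
python3 -m inch '[0,6,0,-0.7,100,0,6,-25,-0.7,100,0,6,-45,-0.7,100,0,6,-65,-0.7,100,0,6,-65,-0.7,100,0,6,-65,-0.7,100]' 15 && python3 - <<'E'
from h import *
import pickle
s=robot.read_state();w=read_camera("wrist");w["s"]=s;cv2.imwrite("pics/w3.png",w["image"][130:430,180:580]);pickle.dump(w,open("w3.pkl","wb"))
s=robot.read_state();print(s["tool_pos"],s["force"])
E
```

```text
t: 2.08
tool_pos: [0.4099, 0.215, 0.0902]
orientation: [2.352, 2.081, 0.003]
force: [0.3, -0.1, 0.7]
opening: 0.0928
gripper_force: 0.0
[0.4106011  0.21524867 0.09092967] [ 0.02887692 -0.04912842  0.54848166]
```

View pics/w3.png

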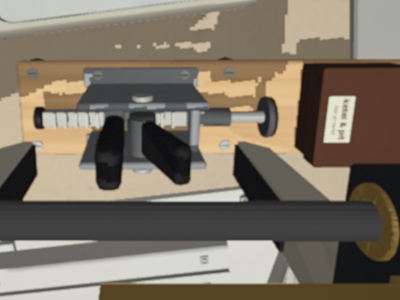

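The post (crop 108,180) and trigger (180,175) are between the open fingers and centred sideways; I need about 5 mm less in x. Now the first squeeze.

```bash
python3 -m inch '[-5,0,-4,0,100,-5,0,-4,0,100,-5,0,-4,0,0,-5,0,-4,0,0,-5,0,-4,0,0,-5,0,-4,0,0,-5,0,-4,0,0,-5,0,-4,0,0,-5,0,-4,0,0,-5,0,-4,0,0]' 25
```

```text
t: 2.97
tool_pos: [0.408, 0.2141, 0.0861]
orientation: [2.349, 2.078, 0.01]
force: [14.3, -4.8, 5.5]
opening: 0.0447
gripper_force: 7.1
```

```bash
python3 -m inch '[0,0,0,0,0,0,0,0,0,0,0,0,0,0,0,0,0,0,0,0]' 25; python3 -c "
from h import *
import pickle
s=robot.read_state();w=read_camera('wrist');w['s']=s;pickle.dump(w,open('s1.pkl','wb'));cv2.imwrite('pics/s1.png',w['image'][130:430,180:580])"
```

```text
t: 3.3
tool_pos: [0.4052, 0.2146, 0.087]
orientation: [2.352, 2.081, 0.004]
force: [-7.4, -4.8, 22.9]
opening: 0.0263
gripper_force: 25.0
```

Squeezed home (26 mm opening). From here I'll track the tail knob and pad numerically rather than by picture.

```bash
cat > m.py <<'E'
from h import *
import pickle,sys
def meas(w):
    # clamp line: sample image along the clamp's x, at y offset (mm) and height z
    s=w["s"];T=np.eye(4);T[:3,:3]=Ro.from_rotvec(s["orientation"]).as_matrix();T[:3,3]=s["tool_pos"]
    c={"K":w["K"],"extrinsics":np.linalg.inv(T@np.array(w["mount"]))}
    O=np.array([.4568,.2087]);d=np.array([.9925,-.122]);n=np.array([.122,.9925])
    g=cv2.cvtColor(w["image"],cv2.COLOR_BGR2GRAY).astype(np.float32)
    def prof(xs,ys,z):
        return np.mean([[g[tuple(np.clip(np.round(proj(c,[*(O+x*1e-3*d+y*1e-3*n),z])[::-1]).astype(int),0,[479,639]))] for x in xs] for y in ys],0)
    return prof
if __name__=="__main__":
    for f in sys.argv[1:]:
        p=meas(pickle.load(open(f,"rb")))
        xs=np.arange(-130,-76,2);print(f,"tail",xs[0],p(xs,[-3,0,3],.035).astype(int))
        xs=np.arange(14,84,2);print("pad+9",xs[0],p(xs,[8,9,10,11],.035).astype(int))
E
python3 m.py w3.pkl s1.pkl
```

```text
w3.pkl tail -130 [188 188 187 177 194 194 193  93  45  34 161 197 197 196 172 190 198 198
 143 194 200 194 184 200 200 180 188]
pad+9 14 [126 126 125 125 125 127 133 133 126 127 100  35  35  39  59  53 111 197
 197 197 197 197 197 190  52  24  24  26  23  24  26  54  68  66 213]
s1.pkl tail -130 [203 203 198 198 208 209 208 208 209 209 208 204  70  54  40 193 208 208
 206 169 197 208 199 185 208 209 194]
pad+9 14 [139 139 139 139 141 145 146 150 138 139 139 139 143 141 130  52  39  41
  46  67  67 132 212 172  32  27  27  31  28  29  30  56  76  72 208]
```

View pics/s1.png

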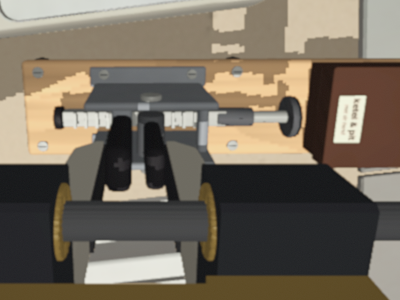

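The tail and pad each advanced about 10 mm, leaving a gap of about 18 mm. Next cycle: release fully, then squeeze.

```bash
python3 -m inch '[0,0,0,0,95,0,0,0,0,95,0,0,0,0,95,0,0,0,0,95,0,0,0,0,95,0,0,0,0,95,0,0,0,0,95,0,0,0,0,95,0,0,0,0,95,0,0,0,0,95]'; python3 -m inch '[0,0,0,0,0,0,0,0,0,0,0,0,0,0,0,0,0,0,0,0,0,0,0,0,0,0,0,0,0,0,0,0,0,0,0,0,0,0,0,0,0,0,0,0,0,0,0,0,0,0]' 25 >/dev/null;python3 -m inch '[0,0,0,0,0,0,0,0,0,0,0,0,0,0,0]'; cat > g.py <<'E'
from h import *
import pickle,sys
s=robot.read_state();w=read_camera('wrist');w['s']=s;pickle.dump(w,open(sys.argv[1],'wb'))
E
python3 g.py s2.pkl; python3 m.py s1.pkl s2.pkl
```

```text
t: 4.18
tool_pos: [0.4033, 0.2142, 0.0836]
orientation: [-2.352, -2.082, 0.001]
force: [-0.2, 0.4, 0.8]
opening: 0.0868
gripper_force: 0.0
t: 5.27
tool_pos: [0.4052, 0.2147, 0.0868]
orientation: [2.351, 2.081, 0.004]
force: [-5.1, -3.8, 19.6]
opening: 0.0265
gripper_force: 25.0
s1.pkl tail -130 [203 203 198 198 208 209 208 208 209 209 208 204  70  54  40 193 208 208
 206 169 197 208 199 185 208 209 194]
pad+9 14 [139 139 139 139 141 145 146 150 138 139 139 139 143 141 130  52  39  41
  46  67  67 132 212 172  32  27  27  31  28  29  30  56  76  72 208]
s2.pkl tail -130 [203 203 198 196 208 208 208 208 208 208 208 208 208 208 208 187  48  55
 100 220 220 219 209 197 220 220 206]
pad+9 14 [139 139 139 139 139 139 141 145 139 139 139 139 138 143 144 145 137 138
  68  41  41  41  54  69  50  31  28  31  27  28  29  55  76  72 209]
```

Another 7 mm. Third squeeze.

```bash
python3 -m inch '[0,0,0,0,95,0,0,0,0,95,0,0,0,0,95,0,0,0,0,95,0,0,0,0,95,0,0,0,0,95,0,0,0,0,95,0,0,0,0,95,0,0,0,0,95,0,0,0,0,95]' |grep -E "t:|open"; python3 -m inch '[0,0,0,0,0,0,0,0,0,0,0,0,0,0,0,0,0,0,0,0,0,0,0,0,0,0,0,0,0,0,0,0,0,0,0,0,0,0,0,0,0,0,0,0,0,0,0,0,0,0]' 25 >/dev/null;python3 -m inch '[0,0,0,0,0,0,0,0,0,0,0,0,0,0,0]'
python3 g.py s3.pkl; python3 m.py s3.pkl
```

```text
t: 6.15
opening: 0.0867
t: 7.23
tool_pos: [0.4052, 0.2147, 0.0868]
orientation: [2.351, 2.081, 0.004]
force: [-5.0, -3.4, 20.0]
opening: 0.0266
gripper_force: 25.0
s3.pkl tail -130 [203 203 198 196 208 208 208 208 209 208 208 208 208 208 208 208 209 208
 210 119  51  51 167 223 222 221 210]
pad+9 14 [139 139 139 139 139 139 139 139 140 140 140 139 138 143 144 144 137 137
 138 138 139 107  41  41  40  42  62  64  43  30  30  50  76  72 209]
```

```bash
python3 -m inch '[0,0,0,0,95,0,0,0,0,95,0,0,0,0,95,0,0,0,0,95,0,0,0,0,95,0,0,0,0,95,0,0,0,0,95,0,0,0,0,95,0,0,0,0,95,0,0,0,0,95]' |grep -E "t:|open"; python3 -m inch '[0,0,0,0,0,0,0,0,0,0,0,0,0,0,0,0,0,0,0,0,0,0,0,0,0,0,0,0,0,0,0,0,0,0,0,0,0,0,0,0,0,0,0,0,0,0,0,0,0,0]' 25 >/dev/null;python3 -m inch '[0,0,0,0,0,0,0,0,0,0,0,0,0,0,0]'
python3 g.py s4.pkl; cat > m2.py <<'E'
from m import *
# sub-mm shifts between shots: edges on fine profiles
for f in sys.argv[1:]:
    p=meas(pickle.load(open(f,"rb")))
    xs=np.arange(-125,-72,.5);a=cv2.GaussianBlur(p(xs,[-3,0,3],.035)[None],(5,1),0)[0]
    k=xs[a<110]
    xb=np.arange(24,76,.5);b=p(xb,[8,9,10,11],.035);e=xb[np.argmax(b<90)]
    print(f,"tail",k[:1],k[-1:],"pad back edge",e,"n",len(k))
E
python3 m2.py w3.pkl s1.pkl s2.pkl s3.pkl s4.pkl
```

```text
t: 8.12
opening: 0.0867
t: 9.2
tool_pos: [0.4052, 0.2147, 0.0868]
orientation: [2.351, 2.081, 0.004]
force: [-4.9, -3.3, 20.0]
opening: 0.0264
gripper_force: 25.0
w3.pkl tail [-116.] [-111.] pad back edge 34.5 n 11
s1.pkl tail [-106.5] [-101.5] pad back edge 43.0 n 11
s2.pkl tail [-99.] [-94.] pad back edge 50.0 n 11
s3.pkl tail [-92.] [-87.] pad back edge 56.5 n 11
s4.pkl tail [-84.5] [-80.] pad back edge 58.5 n 10
```

Tail moved 7 mm but the pad only about 2 mm, so the stem is pressed in by roughly 5 mm. I'll check this with sub-pixel matching and one last picture.

```bash
python3 - <<'E'
from h import *
import pickle
W=[pickle.load(open(f"s{i}.pkl","rb"))["image"] for i in(1,2,3,4)]
o=np.vstack([cv2.resize(w[210:290,360:520],(560,280),interpolation=3) for w in W[2:]]);cv2.imwrite("pics/cmp.png",o)
# pad crop in s1: crop(278-303, 97-140)+offset(180,130)
def tm(a,b,box):
    x,y,X,Y=box;t=a[y:Y,x:X];r=cv2.matchTemplate(b[y-6:Y+6,x-6:X+34],t,cv2.TM_CCOEFF_NORMED)
    _,m,_,(i,j)=cv2.minMaxLoc(r);q=r[j];f=0
    if 0<i<len(q)-1:f=.5*(q[i-1]-q[i+1])/(q[i-1]-2*q[i]+q[i+1])
    return round(i+f-6,2),round(float(m),3)
# pad's rear rim + stem
x=454
for k in range(3):
    d=tm(W[k],W[k+1],(x-8,224,x+14,272));print("pad px",k+1,d);x+=int(round(d[0]))
x=231
for k in range(3):
    d=tm(W[k],W[k+1],(x-2,232,x+14,262));print("tail px",k+1,d);x+=int(round(d[0]))
E
```

```text
pad px 1 (np.float32(10.24), 0.989)
pad px 2 (np.float32(9.71), 0.893)
pad px 3 (np.float32(1.87), 0.971)
tail px 1 (np.float32(10.75), 0.989)
tail px 2 (np.float32(10.7), 0.976)
tail px 3 (np.float32(10.41), 0.854)
```

View pics/cmp.png

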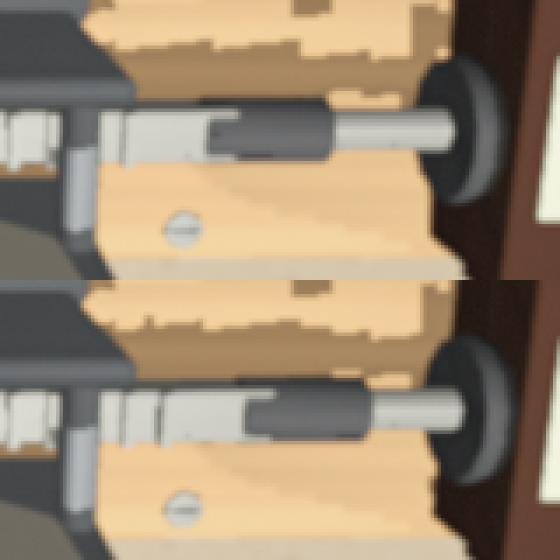

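The picture (before above, after below) shows the visible stem shortened from 122 to 93 px, which is about 5.6 mm. Template matching gives 5.7 mm. That is a firm press, the trigger is held home (26.4 mm, 25 N), so I won't pump again and will hand in.

```bash
python3 -c "
from plant import job
print(job.close_job())"
```

```text
the job is handed in; nothing more can be done
None
```

I tightened the open (left) clamp with four squeezes until its pad pressed firmly on the box, with the stem pushed in about 5.6 mm, and handed the job in at about 9 s with the trigger held squeezed home; the tight right clamp was left alone.

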